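Unstack the game-piece tower and close the bottom pot

TASK

Game night: take the tower of game-piece pots apart from the top down, one piece at a time: rest the lid on the black mat, stand the blue pot on the blue coaster, then the orange pot on the orange coaster, each wholly on its coaster, set down rather than dropped, with its piece still inside. Then close the white pot, with its counter still in it, by putting the lid on it fully home. Leave the white pot where it stands and do not shift the mug or the steel ring.

Things in the scene. Friction and masses are not known exactly. Their poses are not given: they have to be found in the camera images.
- lid_knob (a point): Dark wooden lid: disc 58 mm across and 4 mm thick; on it a plain round knob 22 mm across and 30 mm tall; under it a tapered plug 8 mm deep (46 mm across at the disc, 38 mm at its foot) that drops loosely into the 51 mm mouth of any of the pots. Just lifts off, no thread. Point: centre of the knob, 15 mm above the disc's top, 27 mm above the plug's underside; z up. 50 g. It starts on top of the tower. Fully home on a pot, this point is 43 mm above that pot's centre.
- upper_mid (a point): Blue plastic pot: round, straight-sided, 58 mm outside diameter, 48 mm tall, wall 3.5 mm, open at the top, inside floor 11 mm above its underside; its lowest 6 mm is a narrower foot, 45 mm across, that sits loosely (3 mm play all round) inside the rim of the pot below. Point: its centre, on its axis, 24 mm above its underside; z up along its axis. About 70 g. Starts third from the bottom of the tower, 84 mm above the white one, with the red die loose in it.
- middle_mid (a point): Orange plastic pot: round, straight-sided, 58 mm outside diameter, 48 mm tall, wall 3.5 mm, open at the top, inside floor 11 mm above its underside; its lowest 6 mm is a narrower foot, 45 mm across, that sits loosely (3 mm play all round) inside the rim of the pot below. Point: its centre, on its axis, 24 mm above its underside; z up along its axis. About 70 g. Starts second from the bottom, 42 mm above the white one, with the green token loose in it.
- base_mid (a point): White ceramic pot, the bottom of the tower, standing on the bench; same shape and size as the blue and orange ones. Point: its centre, on its axis, 24 mm above its underside; z up along its axis. Inside floor 11 mm above the underside. About 300 g. Holds the yellow counter. Nothing locks the tower together: each piece lifts straight up.
- coaster_blue: Blue round coaster fixed on the bench, 108 mm across, 4 mm thick; origin at the centre of its underside. For the blue pot.
- coaster_orange: Orange round coaster fixed on the bench, 108 mm across, 4 mm thick; origin at the centre of its underside. For the orange pot.
- lid_mat: Black square rubber mat fixed on the bench, 108 mm square, 4 mm thick; origin at the centre of its underside. The lid waits here. The two coasters and this mat may swap places.
- die_mid (a point): Red die, 18 mm cube, loose in the blue pot. Point: its centre.
- token_mid (a point): Green round token, 24 mm across, 10 mm thick, loose in the orange pot. Point: its centre.
- counter_mid (a point): Yellow round counter, 26 mm across, 10 mm thick, loose in the white pot. Point: its centre.
- steel_ring: Bystander to leave alone: flat steel ring lying on the bench, 42 mm wide, 6 mm tall; other clutter (jar 110 mm tall, bowl, controller, remote) stands farther out or close to the arm, their centres at least 110 mm from the centre of every coaster, the mat and the tower. Origin at the centre of its underside.
- mug: Bystander to leave alone: grey mug, 80 mm wide, 92 mm tall. Origin at the centre of its underside.
Not all that is in view belongs to the job. Of the things that look like the coaster_blue, take the one that is farthest to the robot's left at the start.

How it is judged:
By the outcome, as a careful person would: the job done as asked, in the order asked, and still so for the second after the job is handed in, with the robot touching nothing.
It also fails if it takes over 72 s, if anything falls off the work surface, if the arm or the gripper's body presses on something with over 40 N, if the wrist force passes 120 N, or if a joint passes its speed limit or range.

ROBOT

A 7-joint arm with a two-finger parallel gripper is mounted at the origin on the work surface. World frame = base frame: x ahead of the robot, y to its left, z up, the work surface at z = 0. Lengths are in m, angles in rad, forces in N, time in s.
With the tool pointing down it reaches from about 0.4 to 0.85 m from the base axis. Payload 4.4 kg.
Tool frame: the origin (TCP) lies at the very end of the fingers, on their centre line; the grasp point (between the pads) lies 19 mm behind it; z points along the fingers, y is the line along which they close (so a half turn about z gives the same grasp; the last joint's range is limited). The gripper opens to 94 mm and grips with 3 to 60 N. Pads are 16 mm wide; open, the fingers measure 119 mm over their backs; the gripper's body (75 mm by 177 mm) begins 78 mm behind the grasp point.
Start: joints at [-0.066, 0.628, 0.038, 1.517, -0.027, 0.996, -0.02], TCP at [0.65, 0, 0.205] pointing down, gripper open.
Joint ranges: [-3.06, 3.06], [-0.37, 2.12], [-1.25, 1.32], [0.18, 2.47], [-1.1, 4.24], [0.23, 1.98], [-2.94, 2.94]. Speed limits (rad/s): [2.57, 2.57, 3.14, 3.14, 3.14, 3.14, 3.14].

INTERFACE

Orientations are given as a unit quaternion [w, x, y, z].
In Python, from rig import bot gives the robot as it stands.
- The arm moves only by the tool drive_tool, never from a script. Its argument "targets" is a list of rows, each a list of 2 entries, a list of its own where there are three numbers: the shift along the tool's x, y, z normalised to -1 to 1, where 1 is 15 cm, then the turn, a rotation vector about the tool's x, y, z normalised to -1 to 1, where 1 is 2 pi rad. A call has 1 to 5 rows; each row is the pose to reach, as a shift and turn from the pose commanded when the call began, along the tool's axes at that moment, turning the shorter way round; what a row does not reach only later rows make up. A row lasts 1/8 s, in which the tool goes at most 62.5 mm and 10.7 degrees, less where a joint would pass 70% of its speed; a pose out of reach is approached as far as the arm can. A call with a number of a shift or a turn outside -1 to 1 is refused whole. A call with a gripper value outside its range is refused whole. "claw" is the closure, from 0 (fully open) to 1 (shut), set as the call begins (left out, the last holds). The fingers move at their own pace and stop on an object; "newtons" is the grip in N (left out, the last holds). Time passes only in rows, so rows that repeat a pose let the fingers close. It gives the time, the measured TCP pose, the force, the opening and the grip force at its end, in the units of the state.
- bot.get_obs(): the state, without advancing time (a new reading comes with each control period).
- bot.read_camera(name): name is "scene" or "side" or "wrist"; returns a dict with "color" (420x560x3 uint8, red, green, blue), "fx", "fy", "cx", "cy" (pixels), "R" (3x3) and "t" (3): a world point X has camera coordinates R X + t. Camera axes: x right, y down, z forward; pixel columns grow to the right and rows downward; lengths in m; the calibration is good to about 2 mm. A picture is of the moment at which its call begins. There is no depth.
- bot.job_done(): hands the job in; it is judged then, once.
Trained networks look in a picture, given as the dict that the camera call returned (one of the last four; its "shot" number tells which), for a name from the list of things; names that differ only in an ending like _2 or _b are one class to them, and where a whole thing is asked for, a point or a joint stands for the part that bears it (a point fixed in the world has none). Each returns a list of dicts, best first, with "confidence" (0 to 1); they miss things now and then, are a little off and sometimes report something else, mostly with a low value. They report only what shows in the picture. A call takes as long as a camera call. They do not tell look-alikes from the thing itself.
- bot.recognise(picture, query): "box" ([left, top, width, height] in pixels, round what is visible of it).
- bot.trace(picture, query): "mask" (420x560 bool, what is visible of it) and "box" ([left, top, width, height] in pixels, round what is visible of it).
The state is a dict: "time_s": time; "joint_pos": joint angles; "qvel": joint speeds; "joint_torque": joint torques, N m; "tcp_pos": TCP position; "orientation": TCP orientation; "ft_force": force on the tool from outside, world axes, zero at the start; "torque": the same for the moment, N m; "gripper_width": finger opening in m; "finger_force": force on a finger pad.
Only numpy, scipy, OpenCV 4.12 (cv2) and the standard library are available. Lean on these libraries where they do the work, as an engineer would, in place of code of your own. Each camera call takes 0.05 s, during which the arm holds its last target. There are 200 camera calls.

## Working session

There is one attempt and no reset: what is moved stays moved. The work goes in short steps, Python scripts to look and compute and a tool call to move; the robot and the scene stay as the last step left them, time stands still between calls to the robot, and variables do not carry over. Pictures are saved under pics/ and viewed, at most 14 in all, crops included, and the job is handed in when it is done.

Besides the shell and the picture viewer there is one more tool, called after ">>>" in YAML: its name, and indented under it one key for each argument. drive_tool: Moves the arm, as the interface text tells. Scaled input: -1 to 1 covers 15 cm each way for a shift and 2 pi rad each way for a turn. Its arguments: {"type":"object","properties":{"targets":{"type":"array"},"claw":{"type":"number"},"newtons":{"type":"number"}},"required":["targets"]}

```bash
mkdir -p pics
cat > h.py <<'E'
import numpy as np, cv2
from rig import bot
def cam(n,save=None):
    p=bot.read_camera(n)
    if save: cv2.imwrite('pics/'+save,p['color'][:,:,::-1])
    return p
def ray(p,u,v):
    d=np.array([(u-p['cx'])/p['fx'],(v-p['cy'])/p['fy'],1.]); R=np.array(p['R']);t=np.array(p['t'])
    return -R.T@t, R.T@d
def onz(p,u,v,z):
    o,d=ray(p,u,v); return o+d*(z-o[2])/d[2]
def proj(p,X):
    c=np.array(p['R'])@np.array(X)+np.array(p['t']); return np.array([p['fx']*c[0]/c[2]+p['cx'],p['fy']*c[1]/c[2]+p['cy']])
E
python3 - <<'E'
from h import *
a=cam('scene');b=cam('side');c=cam('wrist')
cv2.imwrite('pics/a.png',np.vstack([np.hstack([a['color'],b['color']])])[:,:,::-1])
im=cv2.imread('pics/a.png');cv2.imwrite('pics/a.png',cv2.resize(im,(800,300),interpolation=cv2.INTER_AREA))
for n,p in (('scene',a),('side',b),('wrist',c)):
    print(n,-np.array(p['R']).T@np.array(p['t']))
    for q in ['lid_knob','upper_mid','middle_mid','base_mid','coaster_blue','coaster_orange','lid_mat','steel_ring','mug']:
        for r in bot.recognise(p,q)[:4]:
            x,y,w,h=r['box']; print(q,np.round(r['box']),round(r['confidence'],2),np.round(onz(p,x+w/2,y+h/2,.004),3)[:2])
cv2.imwrite('pics/s.png',a['color'][:,:,::-1])
print(bot.get_obs())
E
```

```text
scene [ 1.11126904 -0.63120136  1.03362746]
lid_knob [255. 194.  21.  20.] 0.86 [0.416 0.068]
lid_knob [252. 214.  22.  10.] 0.38 [0.455 0.021]
upper_mid [254. 212.  20.  10.] 0.56 [0.451 0.026]
middle_mid [252. 220.  21.  13.] 0.56 [ 0.475 -0.001]
middle_mid [371. 125.  30.  40.] 0.23 [0.519 0.535]
base_mid [254. 234.  21.  13.] 0.57 [ 0.512 -0.034]
coaster_blue [173. 285.  42.  35.] 0.95 [ 0.524 -0.291]
coaster_blue [ 99. 264.  42.  38.] 0.58 [ 0.343 -0.381]
coaster_blue [108. 309.  48.  45.] 0.57 [ 0.478 -0.44 ]
coaster_orange [344. 184.  24.  23.] 0.63 [0.589 0.277]
lid_mat [269. 270.  64.  46.] 0.93 [ 0.694 -0.092]
mug [372. 128.  30.  39.] 0.9 [0.527 0.527]
side [ 0.38077655 -0.67616927  0.89180768]
lid_knob [275. 201.  23.  26.] 0.9 [0.524 0.099]
lid_knob [290. 325.  53.  44.] 0.54 [ 0.519 -0.296]
upper_mid [272. 221.  25.  17.] 0.75 [0.508 0.045]
middle_mid [278. 235.  20.  12.] 0.48 [0.513 0.004]
base_mid [276. 244.  21.  14.] 0.74 [ 0.5  -0.03]
coaster_blue [285. 390.  49.  30.] 0.96 [ 0.48  -0.411]
coaster_blue [289. 321.  52.  46.] 0.73 [ 0.519 -0.288]
coaster_blue [211. 
[... 848 characters left out ...]
([-0.06581662,  0.62839194,  0.03847088,  1.51737605, -0.02698338,
        0.99628367, -0.02003483]), 'qvel': array([ 0.00050824,  0.00036951,  0.00073298, -0.00036539,  0.00096196,
        0.00099959,  0.00021076]), 'joint_torque': array([-1.07159784e-03, -5.49590242e+01,  1.14239607e+00, -1.86944497e+01,
       -5.24763926e-02,  1.56403799e-02,  2.77494405e-05]), 'tcp_pos': array([6.50034775e-01, 5.20248553e-05, 2.05490800e-01]), 'orientation': array([5.75719370e-06, 7.07110348e-01, 7.07103213e-01, 3.50026601e-05]), 'ft_force': array([ 0.06746044, -0.15859223, -0.4284213 ]), 'torque': array([-0.00560362, -0.03949716,  0.02047729]), 'finger_force': 0.0, 'gripper_width': 0.09409949356956598}
```

View pics/s.png

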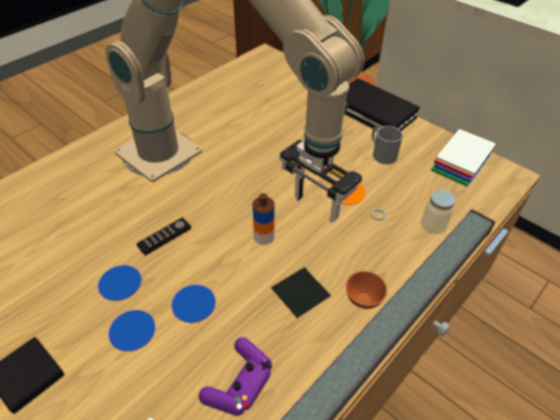

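View pics/a.png

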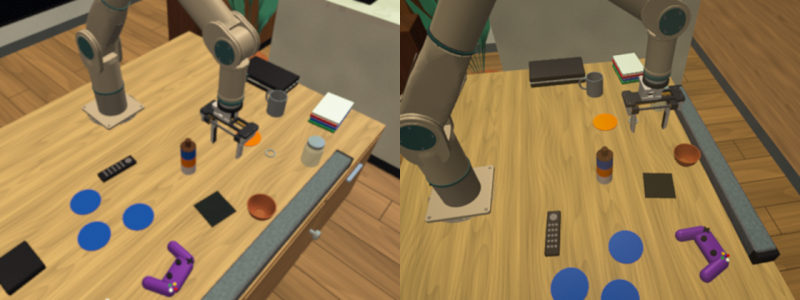

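Blue coaster candidates in the scene view are (194,303), (120,283) and (132,330). The farthest to the robot's left, meaning the greatest y, is (194,303), at about (0.522, -0.289). The mat is at (301,292). The black thing at (30,375) is larger and off to the side. The orange coaster is at (352,193), with the bowl at (366,290) as a possible look-alike. The tower is at (263,220). Next I refine these positions and check with crops.

```bash
cat >> h.py <<'E'
from scipy.optimize import least_squares
def blob(p,lo,hi,near,minA=60):
    hsv=cv2.cvtColor(p['color'],cv2.COLOR_RGB2HSV); m=cv2.inRange(hsv,np.array(lo),np.array(hi))
    n,l,s,c=cv2.connectedComponentsWithStats(m)
    k=[i for i in range(1,n) if s[i,4]>=minA]
    if not k: return None
    i=min(k,key=lambda i:np.hypot(*(c[i]-near))); return l==i,s[i],c[i]
def disc_fit(p,mask,z,r):
    cs,_=cv2.findContours(mask.astype(np.uint8),cv2.RETR_EXTERNAL,cv2.CHAIN_APPROX_NONE)
    c=max(cs,key=len)[:,0,:]; W=np.array([onz(p,u,v,z)[:2] for u,v in c])
    f=least_squares(lambda q:np.hypot(*(W-q[:2]).T)-q[2],[*W.mean(0),r],loss='soft_l1',f_scale=.002)
    return f.x
E
python3 - <<'E'
from h import *
a=cam('scene');b=cam('side');c=cam('wrist')
for n,p in (('scene',a),('side',b),('wrist',c)):
    for nm,lo,hi,X in (('blue',(100,150,60),(125,255,255),(.522,-.289)),('orange',(5,180,120),(18,255,255),(.56,.27)),('mat',(0,0,0),(179,255,60),(.69,-.09))):
        r=blob(p,lo,hi,proj(p,[*X,.004]))
        if r is None: print(n,nm,None);continue
        print(n,nm,np.round(r[2]),r[1][4],np.round(onz(p,*r[2],.004)[:2],4),np.round(disc_fit(p,r[0],.004,.054),4))
cs=[cv2.resize(a['color'][150:270,200:360],(400,300),interpolation=cv2.INTER_CUBIC),cv2.resize(b['color'][180:270,230:350],(400,300),interpolation=cv2.INTER_CUBIC)]
w=cv2.resize(c['color'][:, :],(400,300)); d=cv2.resize(a['color'][250:370,80:240],(400,300),interpolation=cv2.INTER_CUBIC)
cv2.imwrite('pics/c.png',np.vstack([np.hstack(cs),np.hstack([w,d])])[:,:,::-1])
E
```

```text
scene blue [193. 303.] 1170 [ 0.523  -0.2944] [ 0.522  -0.2934  0.0494]
scene orange [355. 196.] 248 [0.589  0.2734] [0.5619 0.2727 0.0481]
scene mat [300. 292.] 1408 [ 0.6915 -0.0906] [ 0.6901 -0.0893  0.0556]
side blue [316. 345.] 1610 [ 0.5194 -0.2922] [ 0.5197 -0.2904  0.0499]
side orange [288. 170.] 598 [0.5603 0.2762] [0.556  0.2777 0.0532]
side mat [364. 260.] 1049 [ 0.6923 -0.0894] [ 0.6873 -0.086   0.0551]
wrist blue [196. 367.] 1953 [ 0.5233 -0.2727] [ 0.5233 -0.2758  0.0411]
wrist orange [152. 200.] 155 [ 0.4835 -0.0123] [ 0.484  -0.0116  0.0101]
wrist mat [310. 251.] 5434 [ 0.6908 -0.0834] [ 0.6907 -0.0854  0.0576]
```

View pics/c.png

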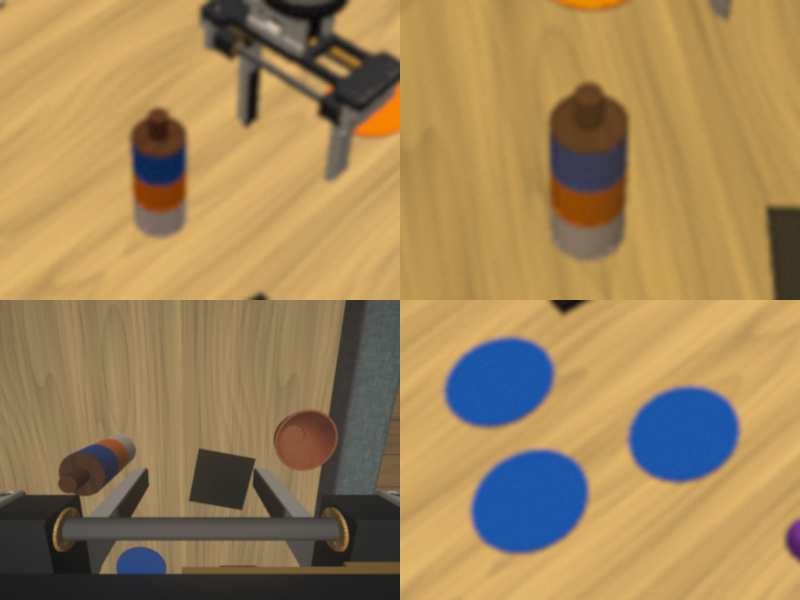

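Run:
```python
from h import *
a=cam('scene');b=cam('side');c=cam('wrist')
print(onz(a,263.2,200,.151),onz(b,286.7,210.5,.151),onz(c,101,258,.151))
# knob-top, and silhouette fit of the tower body using render compare: bounding axis line
for p,u,v in ((a,263.4,243),(b,286,256)):
    print('base front bottom',onz(p,u,v,0))
print(np.round(np.array(c['R']),3))
```

```text
[ 0.50355469 -0.02675037  0.151     ] [ 0.50230446 -0.01867049  0.151     ] [ 0.49993821 -0.03024727  0.151     ]
base front bottom [ 0.51348636 -0.03942166  0.        ]
base front bottom [ 0.49751443 -0.04065294  0.        ]
[[ 1.     0.     0.   ]
 [ 0.    -0.97   0.245]
 [ 0.    -0.245 -0.97 ]]
```

>>> drive_tool:
  targets:
    - [[-0.167,-0.987,-0.3],[0,0,0]]
    - [[-0.167,-0.987,-0.3],[0,0,0]]
    - [[-0.167,-0.987,-0.3],[0,0,0]]
    - [[-0.167,-0.987,-0.3],[0,0,0]]
  claw: 0
  newtons: 15

```text
time_s: 2.3
tcp_pos: [0.5008, -0.0256, 0.2517]
orientation: [0.001, 0.707, 0.707, 0.0]
ft_force: [1.1, -0.5, 0.8]
gripper_width: 0.0943
finger_force: 0.0
```

Run:
```python
from h import *
c=cam('wrist','d.png');print(bot.get_obs()['tcp_pos'])
for x,y in((.502,-.025),(.50,-.03)):print(proj(c,[x,y,.151]),proj(c,[x,y,.166]))
for q in ['lid_knob','upper_mid','steel_ring']:
    for r in bot.recognise(c,q)[:3]:
        x,y,w,h=r['box']; print(q,np.round(r['box']),round(r['confidence'],2))
a=cam('scene');b=cam('side')
for n,p in (('scene',a),('side',b)):
    r=blob(p,(5,180,120),(18,255,255),proj(p,[.56,.275,.004])); print(n,r[1],disc_fit(p,r[0],.004,.054))
    for q in ['steel_ring','mug']:
      for r in bot.recognise(p,q)[:2]:
        x,y,w,h=r['box']; print(q,np.round(r['box']),round(r['confidence'],2),onz(p,x+w/2,y+h/2,.003)[:2])
```

```text
[ 0.50237904 -0.02509579  0.25126689]
[280.54440836 209.03162731] [280.56624652 213.02812546]
[278.4899324 214.0263862] [278.40283475 218.26970006]
lid_knob [254. 179.  60.  52.] 0.65
upper_mid [266. 175.  37.  10.] 0.49
steel_ring [254. 179.  58.  54.] 0.56
scene [330 179  36  26 722] [0.55838717 0.27313705 0.05233892]
mug [371. 128.  32.  37.] 0.84 [0.5242916  0.52953243]
mug [254. 193.  24.  19.] 0.6 [0.41423606 0.07446163]
side [270 159  35  24 610] [0.55599003 0.27779943 0.05307212]
mug [252. 104.  14.  25.] 0.45 [0.50958471 0.57244908]
```

View pics/d.png

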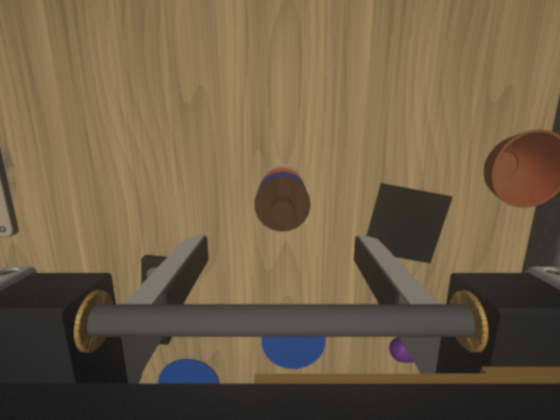

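Tower axis: the wrist view shows the knob top at (283,211), which gives about (0.504, -0.023). The fingers straddle it symmetrically. Next I descend onto the knob.

>>> drive_tool:
  targets:
    - [[0.013,0.013,0.3],[0,0,0]]
    - [[0.013,0.013,0.6],[0,0,0]]
    - [[0.013,0.013,0.733],[0,0,0]]
    - [[0.013,0.013,0.733],[0,0,0]]

```text
time_s: 3.3
tcp_pos: [0.5028, -0.023, 0.1391]
orientation: [-0.001, 0.707, 0.707, -0.001]
ft_force: [-0.0, 0.7, 0.5]
gripper_width: 0.0942
finger_force: 0.0
```

>>> drive_tool:
  targets:
    - [[0,0,0],[0,0,0]]
    - [[0,0,0],[0,0,0]]
    - [[0,0,0],[0,0,0]]
    - [[0,0,0],[0,0,0]]
    - [[0,0,0],[0,0,0]]
  claw: 1
  newtons: 12

```text
time_s: 3.92
tcp_pos: [0.504, -0.0231, 0.1407]
orientation: [0.0, 0.707, 0.707, 0.0]
ft_force: [0.1, 0.2, -0.2]
gripper_width: 0.0476
finger_force: 0.0
```

>>> drive_tool:
  targets:
    - [[0,0,0],[0,0,0]]
    - [[0,0,0],[0,0,0]]
    - [[0,0,0],[0,0,0]]
    - [[0,0,0],[0,0,0]]
    - [[0,0,0],[0,0,0]]

```text
time_s: 4.55
tcp_pos: [0.5039, -0.0231, 0.1405]
orientation: [-0.0, 0.707, 0.707, -0.0]
ft_force: [-0.1, -0.1, -0.9]
gripper_width: 0.0216
finger_force: 12.0
```

>>> drive_tool:
  targets:
    - [[0,0,-0.1],[0,0,0]]
    - [[0,0,-0.25],[0,0,0]]
    - [[0,0,-0.4],[0,0,0]]
    - [[0,0,-0.4],[0,0,0]]

```text
time_s: 5.05
tcp_pos: [0.5054, -0.0231, 0.2027]
orientation: [0.002, 0.707, 0.707, 0.002]
ft_force: [0.7, 0.0, -0.6]
gripper_width: 0.0218
finger_force: 12.0
```

Run:
```python
from h import *
c=cam('wrist','e.png');print(bot.get_obs()['tcp_pos'])
```

```text
[ 0.50449601 -0.02305449  0.20143864]
```

View pics/e.png

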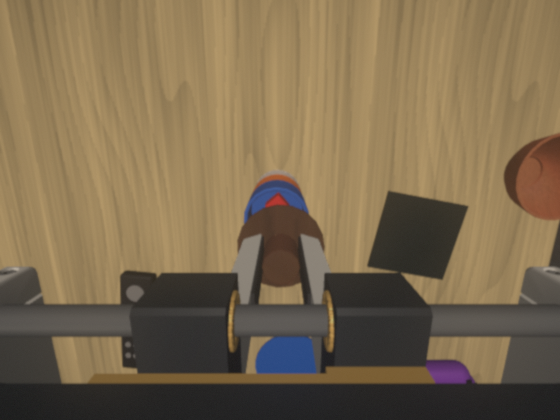

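The lid is held and the blue pot is open with the red die inside at (277,200). Next, carry the lid to the mat.

>>> drive_tool:
  targets:
    - [[-0.05,0.16,0],[0,0,0]]
    - [[-0.16,0.46,0],[0,0,0]]
    - [[-0.27,0.76,0],[0,0,0]]
    - [[-0.35,1,0],[0,0,0]]

```text
time_s: 5.6
tcp_pos: [0.6548, -0.0764, 0.1991]
orientation: [-0.001, 0.707, 0.707, -0.001]
ft_force: [-0.3, -0.3, -1.2]
gripper_width: 0.0218
finger_force: 12.0
```

>>> drive_tool:
  targets:
    - [[-0.05,0.19,0.1],[0,0,0]]
    - [[-0.08,0.247,0.35],[0,0,0]]
    - [[-0.083,0.247,0.65],[0,0,0]]
    - [[-0.083,0.247,0.9],[0,0,0]]
    - [[-0.083,0.247,1],[0,0,0]]

```text
time_s: 6.22
tcp_pos: [0.6883, -0.0877, 0.0468]
orientation: [-0.002, 0.707, 0.707, -0.002]
ft_force: [-0.2, 0.1, -0.1]
gripper_width: 0.0218
finger_force: 12.0
```

>>> drive_tool:
  targets:
    - [[0,0,0],[0,0,0]]
    - [[0,0,0.08],[0,0,0]]
    - [[0,0,0.14],[0,0,0]]
    - [[0,0,0.17],[0,0,0]]
    - [[0,0,0.187],[0,0,0]]

```text
time_s: 6.85
tcp_pos: [0.691, -0.088, 0.0224]
orientation: [0.0, 0.707, 0.707, 0.0]
ft_force: [0.3, 0.2, -0.3]
gripper_width: 0.0218
finger_force: 12.0
```

>>> drive_tool:
  targets:
    - [[0,0,0.006],[0,0,0]]
    - [[0,0,0.011],[0,0,0]]
    - [[0,0,0.014],[0,0,0]]
    - [[0,0,0.014],[0,0,0]]

```text
time_s: 7.35
tcp_pos: [0.691, -0.088, 0.0205]
orientation: [0.0, 0.707, 0.707, 0.0]
ft_force: [-0.7, -0.2, -0.5]
gripper_width: 0.0216
finger_force: 12.0
```

>>> drive_tool:
  targets:
    - [[0,0,0.005],[0,0,0]]
    - [[0,0,0.01],[0,0,0]]
    - [[0,0,0.01],[0,0,0]]

```text
time_s: 7.72
tcp_pos: [0.691, -0.088, 0.0203]
orientation: [0.0, 0.707, 0.707, 0.0]
ft_force: [-3.1, 0.3, 8.3]
gripper_width: 0.022
finger_force: 12.0
```

>>> drive_tool:
  targets:
    - [[0,0,-0.009],[0,0,0]]
    - [[0,0,-0.009],[0,0,0]]

```text
time_s: 7.98
tcp_pos: [0.6912, -0.088, 0.0204]
orientation: [0.0, 0.707, 0.707, 0.0]
ft_force: [-0.2, 0.5, 2.2]
gripper_width: 0.0217
finger_force: 12.0
```

>>> drive_tool:
  targets:
    - [[0,0,0],[0,0,0]]
    - [[0,0,0],[0,0,0]]
    - [[0,0,0],[0,0,0]]
    - [[0,0,-0.2],[0,0,0]]
    - [[0,0,-0.5],[0,0,0]]
  claw: 0

```text
time_s: 8.6
tcp_pos: [0.6895, -0.0878, 0.0943]
orientation: [-0.001, 0.707, 0.707, -0.001]
ft_force: [1.0, -0.8, 0.0]
gripper_width: 0.0682
finger_force: 0.0
```

>>> drive_tool:
  targets:
    - [[0,0,-0.35],[0,0,0]]
    - [[0,0,-0.7],[0,0,0]]
    - [[0,0,-1],[0,0,0]]
    - [[0,0,-1],[0,0,0]]

```text
time_s: 9.1
tcp_pos: [0.6935, -0.0884, 0.25]
orientation: [0.003, 0.707, 0.707, 0.003]
ft_force: [0.2, -0.1, -0.4]
gripper_width: 0.0941
finger_force: 0.0
```

Run:
```python
from h import *
c=cam('wrist');a=cam('scene');b=cam('side');print(bot.get_obs()['tcp_pos'])
for n,p in (('scene',a),('side',b),('wrist',c)):
    for q in ['lid_knob','upper_mid']:
        for r in bot.trace(p,q)[:2]:
            x,y,w,h=r['box']; print(n,q,np.round(r['box']),round(r['confidence'],2),onz(p,x+w/2,y+h/2,.025 if q[0]=='l' else .132)[:2])
cv2.imwrite('pics/f.png',np.vstack([np.hstack([cv2.resize(a['color'][180:300,200:360],(400,300)),cv2.resize(b['color'][180:300,240:400],(400,300))]),np.hstack([cv2.resize(c['color'],(400,300)),np.zeros((300,400,3),np.uint8)])])[:,:,::-1])
```

```text
[ 0.69004405 -0.08786918  0.24393525]
scene lid_knob [293. 279.  18.  22.] 0.85 [ 0.70014231 -0.09508994]
scene lid_knob [376. 212.   9.   6.] 0.15 [0.69620848 0.24112417]
scene upper_mid [253. 201.  21.  22.] 0.81 [ 0.51994076 -0.04289408]
side lid_knob [351. 244.  25.  23.] 0.8 [ 0.68623895 -0.08923576]
side lid_knob [320. 163.  16.  13.] 0.64 [0.6743072  0.23601709]
side upper_mid [273. 206.  28.  30.] 0.88 [ 0.49962294 -0.03511647]
wrist lid_knob [255. 168.  45.  41.] 0.71 [ 0.69231266 -0.09034214]
wrist lid_knob [167. 285.  39.  55.] 0.41 [ 0.55346173 -0.28239407]
wrist upper_mid [ 55. 113.  80.  58.] 0.7 [ 0.51624588 -0.0251296 ]
```

View pics/f.png

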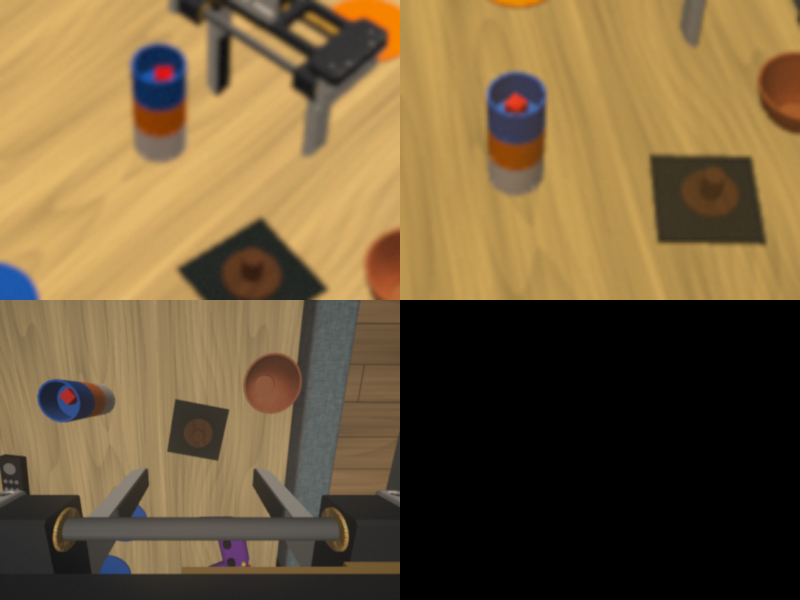

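The lid rests flat and wholly on the mat. The blue pot with its die still tops the tower. Next, the blue pot.

>>> drive_tool:
  targets:
    - [[0.13,-0.4,0],[0,0,0]]
    - [[0.267,-0.8,0],[0,0,0]]
    - [[0.333,-1,0],[0,0,0]]

```text
time_s: 9.93
tcp_pos: [0.5378, -0.0369, 0.245]
orientation: [-0.001, 0.707, 0.707, -0.0]
ft_force: [0.2, 0.0, -0.0]
gripper_width: 0.094
finger_force: 0.0
```

>>> drive_tool:
  targets:
    - [[0.1,-0.247,0],[0,0,0]]
    - [[0.1,-0.247,0.1],[0,0,0]]
    - [[0.1,-0.247,0.4],[0,0,0]]
    - [[0.1,-0.247,0.7],[0,0,0]]
    - [[0.1,-0.247,0.9],[0,0,0]]

```text
time_s: 10.55
tcp_pos: [0.5031, -0.023, 0.1084]
orientation: [-0.001, 0.707, 0.707, -0.001]
ft_force: [-0.2, -1.2, 0.1]
gripper_width: 0.0941
finger_force: 0.0
```

>>> drive_tool:
  targets:
    - [[0,0,0.05],[0,0,0]]
    - [[0,0,0.105],[0,0,0]]
    - [[0,0,0.105],[0,0,0]]

```text
time_s: 10.92
tcp_pos: [0.5043, -0.0231, 0.0949]
orientation: [0.0, 0.707, 0.707, 0.0]
ft_force: [-0.1, 0.2, -0.3]
gripper_width: 0.0938
finger_force: 0.0
```

>>> drive_tool:
  targets:
    - [[0,0,0],[0,0,0]]
    - [[0,0,0],[0,0,0]]
    - [[0,0,0],[0,0,0]]
    - [[0,0,0],[0,0,0]]
    - [[0,0,0],[0,0,0]]
  claw: 1
  newtons: 12

```text
time_s: 11.55
tcp_pos: [0.5038, -0.023, 0.0946]
orientation: [-0.0, 0.707, 0.707, -0.0]
ft_force: [-0.6, 0.1, 2.6]
gripper_width: 0.0566
finger_force: 12.0
```

>>> drive_tool:
  targets:
    - [[0,0,0],[0,0,0]]
    - [[0,0,-0.05],[0,0,0]]
    - [[0,0,-0.17],[0,0,0]]
    - [[0,0,-0.33],[0,0,0]]
    - [[0,0,-0.333],[0,0,0]]

```text
time_s: 12.18
tcp_pos: [0.5054, -0.0231, 0.1459]
orientation: [0.001, 0.707, 0.707, 0.001]
ft_force: [-0.4, 0.1, -1.1]
gripper_width: 0.057
finger_force: 12.0
```

Run:
```python
from h import *
a=cam('scene');b=cam('wrist');s=cam('side');print(bot.get_obs()['tcp_pos'])
cv2.imwrite('pics/g.png',np.vstack([np.hstack([cv2.resize(a['color'][150:270,200:360],(400,300)),cv2.resize(b['color'],(400,300))]),np.hstack([cv2.resize(s['color'][150:270,200:360],(400,300)),np.zeros((300,400,3),np.uint8)])])[:,:,::-1])
```

```text
[ 0.50340869 -0.0230285   0.14382258]
```

View pics/g.png

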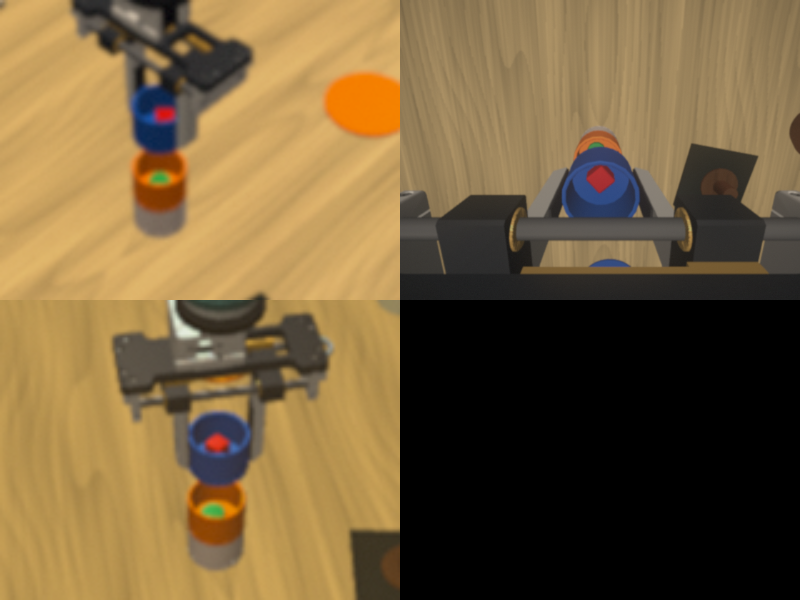

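The blue pot is lifted with its die. The orange and white pots stay aligned and the green token is inside. Next, carry it to the coaster.

>>> drive_tool:
  targets:
    - [[-0.12,0,0],[0,0,0]]
    - [[-0.35,0.03,0],[0,0,0]]
    - [[-0.6,0.05,0],[0,0,0]]
    - [[-0.85,0.067,0],[0,0,0]]
    - [[-1,0.067,0],[0,0,0]]

```text
time_s: 12.95
tcp_pos: [0.5129, -0.177, 0.1436]
orientation: [-0.0, 0.708, 0.706, -0.001]
ft_force: [0.7, 0.2, -0.4]
gripper_width: 0.0567
finger_force: 12.0
```

>>> drive_tool:
  targets:
    - [[-0.25,0.02,0],[0,0,0]]
    - [[-0.5,0.04,0],[0,0,0]]
    - [[-0.7,0.047,0.05],[0,0,0]]
    - [[-0.787,0.047,0.2],[0,0,0]]
    - [[-0.787,0.047,0.4],[0,0,0]]

```text
time_s: 13.58
tcp_pos: [0.5198, -0.2949, 0.0834]
orientation: [0.001, 0.708, 0.706, -0.001]
ft_force: [0.6, 0.9, -1.5]
gripper_width: 0.0569
finger_force: 12.0
```

>>> drive_tool:
  targets:
    - [[0,0,0.15],[0,0,0]]
    - [[0,0,0.3],[0,0,0]]
    - [[0,0,0.4],[0,0,0]]
    - [[0,0,0.447],[0,0,0]]
    - [[0,0,0.447],[0,0,0]]

```text
time_s: 14.2
tcp_pos: [0.5207, -0.2914, 0.0171]
orientation: [-0.0, 0.707, 0.707, -0.0]
ft_force: [0.2, 0.3, -1.3]
gripper_width: 0.0569
finger_force: 12.0
```

>>> drive_tool:
  targets:
    - [[0,0,0.007],[0,0,0]]
    - [[0,0,0.013],[0,0,0]]
    - [[0,0,0.02],[0,0,0]]
    - [[0,0,0.02],[0,0,0]]

```text
time_s: 14.7
tcp_pos: [0.5213, -0.2912, 0.0147]
orientation: [0.0, 0.707, 0.707, 0.0]
ft_force: [-0.1, 0.0, 0.3]
gripper_width: 0.0569
finger_force: 12.0
```

>>> drive_tool:
  targets:
    - [[0,0,0.004],[0,0,0]]
    - [[0,0,0.007],[0,0,0]]
    - [[0,0,0.007],[0,0,0]]

```text
time_s: 15.08
tcp_pos: [0.5213, -0.2912, 0.0146]
orientation: [0.0, 0.707, 0.707, 0.0]
ft_force: [-1.8, 0.6, 9.1]
gripper_width: 0.0568
finger_force: 12.0
```

Contact is felt. Ease up 1 mm, open and rise.

>>> drive_tool:
  targets:
    - [[0,0,-0.006],[0,0,0]]
    - [[0,0,-0.006],[0,0,0]]

```text
time_s: 15.32
tcp_pos: [0.5213, -0.2912, 0.0146]
orientation: [0.0, 0.707, 0.707, 0.0]
ft_force: [0.1, 0.3, 5.8]
gripper_width: 0.0569
finger_force: 12.0
```

>>> drive_tool:
  targets:
    - [[0,0,0],[0,0,0]]
    - [[0,0,0],[0,0,0]]
    - [[0,0,0],[0,0,0]]
    - [[0,0,0],[0,0,0]]
    - [[0,0,-0.15],[0,0,0]]
  claw: 0

```text
time_s: 15.95
tcp_pos: [0.5196, -0.2904, 0.0355]
orientation: [-0.002, 0.707, 0.707, -0.001]
ft_force: [-0.3, 0.5, 0.2]
gripper_width: 0.0939
finger_force: 0.0
```

>>> drive_tool:
  targets:
    - [[0,0,-0.3],[0,0,0]]
    - [[0,0,-0.6],[0,0,0]]
    - [[0,0,-0.85],[0,0,0]]
    - [[0,0,-0.85],[0,0,0]]

```text
time_s: 16.45
tcp_pos: [0.523, -0.2922, 0.1673]
orientation: [0.003, 0.707, 0.707, 0.001]
ft_force: [0.2, -0.3, 0.4]
gripper_width: 0.0939
finger_force: 0.0
```

Run:
```python
from h import *
a=cam('scene');b=cam('wrist');s=cam('side');print(bot.get_obs()['tcp_pos'])
cv2.imwrite('pics/i.png',np.vstack([np.hstack([cv2.resize(a['color'][230:350,120:280],(400,300)),cv2.resize(b['color'],(400,300))]),np.hstack([cv2.resize(s['color'][270:390,240:400],(400,300)),cv2.resize(s['color'][180:300,240:400],(400,300))])])[:,:,::-1])
```

```text
[ 0.52018031 -0.29064833  0.16316202]
```

View pics/i.png

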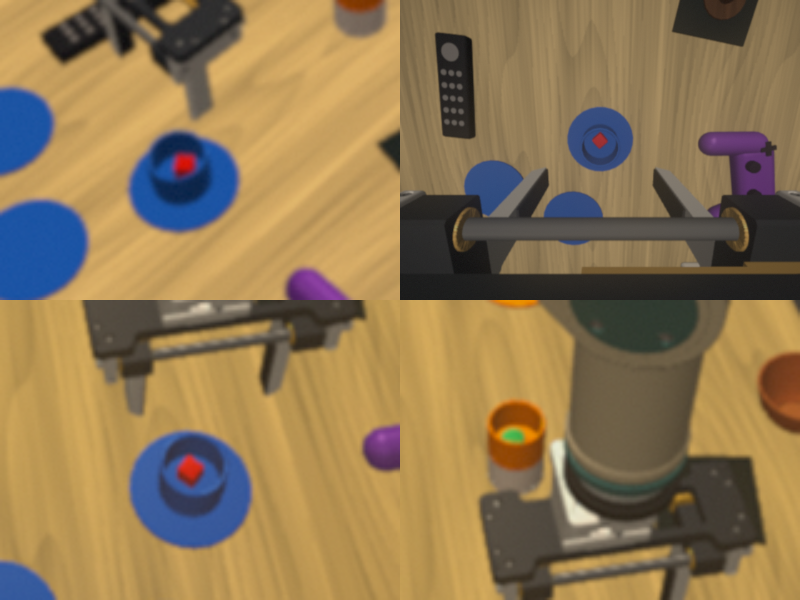

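The blue pot stands wholly on its coaster with the die inside. Next, the orange pot.

>>> drive_tool:
  targets:
    - [[0.4,-0.02,0],[0,0,0]]
    - [[0.8,-0.05,0],[0,0,0]]
    - [[1,-0.06,0],[0,0,0]]

```text
time_s: 16.98
tcp_pos: [0.5104, -0.137, 0.1625]
orientation: [-0.002, 0.706, 0.708, -0.0]
ft_force: [-0.3, 0.9, 0.3]
gripper_width: 0.0941
finger_force: 0.0
```

>>> drive_tool:
  targets:
    - [[0.4,-0.054,0],[0,0,0]]
    - [[0.787,-0.054,0],[0,0,0]]
    - [[0.787,-0.054,0],[0,0,0]]
    - [[0.787,-0.054,0.2],[0,0,0]]
    - [[0.787,-0.054,0.5],[0,0,0]]

```text
time_s: 17.6
tcp_pos: [0.5045, -0.0243, 0.0884]
orientation: [0.001, 0.707, 0.707, 0.0]
ft_force: [0.2, -0.8, -0.4]
gripper_width: 0.0943
finger_force: 0.0
```

>>> drive_tool:
  targets:
    - [[0,0,0.15],[0,0,0]]
    - [[0,0,0.245],[0,0,0]]
    - [[0,0,0.245],[0,0,0]]

```text
time_s: 17.98
tcp_pos: [0.503, -0.0238, 0.0513]
orientation: [-0.001, 0.707, 0.707, -0.001]
ft_force: [-0.6, 0.3, 0.6]
gripper_width: 0.0943
finger_force: 0.0
```

>>> drive_tool:
  targets:
    - [[0,0,0],[0,0,0]]
    - [[0,0,0],[0,0,0]]
    - [[0,0,0],[0,0,0]]
    - [[0,0,0],[0,0,0]]
    - [[0,0,0],[0,0,0]]
  claw: 1
  newtons: 12

```text
time_s: 18.6
tcp_pos: [0.5039, -0.023, 0.0529]
orientation: [0.0, 0.707, 0.707, 0.0]
ft_force: [-2.0, -0.2, 4.6]
gripper_width: 0.0588
finger_force: 12.0
```

>>> drive_tool:
  targets:
    - [[0,0,0],[0,0,0]]
    - [[0,0,-0.05],[0,0,0]]
    - [[0,0,-0.17],[0,0,0]]
    - [[0,0,-0.35],[0,0,0]]
    - [[0,0,-0.4],[0,0,0]]

```text
time_s: 19.23
tcp_pos: [0.505, -0.0231, 0.1139]
orientation: [0.001, 0.707, 0.707, 0.001]
ft_force: [0.4, 0.1, -0.8]
gripper_width: 0.059
finger_force: 12.0
```

Run:
```python
from h import *
a=cam('scene');b=cam('wrist');s=cam('side');print(bot.get_obs()['tcp_pos'])
for n,p in (('scene',a),('side',s)):
    r=blob(p,(5,180,120),(18,255,255),proj(p,[.56,.275,.004])); print(n,r[1],disc_fit(p,r[0],.004,.054))
cv2.imwrite('pics/j.png',np.vstack([np.hstack([cv2.resize(a['color'][170:290,200:360],(400,300)),cv2.resize(b['color'],(400,300))]),np.hstack([cv2.resize(s['color'][180:300,200:360],(400,300)),cv2.resize(s['color'][100:220,220:380],(400,300))])])[:,:,::-1])
```

```text
[ 0.50385782 -0.02304491  0.11234683]
scene [330 179  36  26 724] [0.55828165 0.2731825  0.0524055 ]
side [276 203  24  29 472] [0.52353046 0.09078852 0.04463056]
```

View pics/j.png

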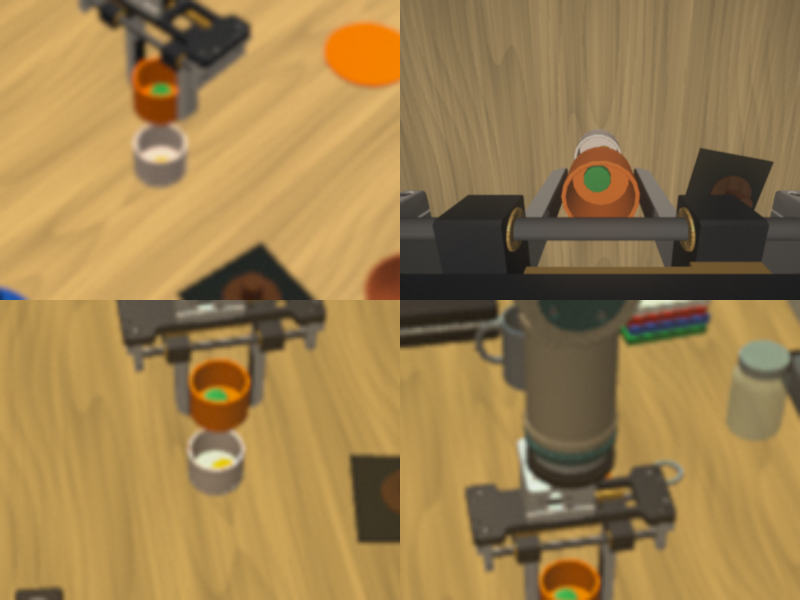

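The orange pot is held with its token. The white pot shows the yellow counter. Next, carry it to the orange coaster.

>>> drive_tool:
  targets:
    - [[0.12,0.02,0],[0,0,0]]
    - [[0.35,0.06,0],[0,0,0]]
    - [[0.6,0.1,0],[0,0,0]]
    - [[0.85,0.15,0],[0,0,0]]
    - [[1,0.18,0],[0,0,0]]

```text
time_s: 20.0
tcp_pos: [0.5302, 0.1293, 0.1111]
orientation: [-0.001, 0.706, 0.708, -0.001]
ft_force: [-1.0, -0.6, -0.8]
gripper_width: 0.0588
finger_force: 12.0
```

>>> drive_tool:
  targets:
    - [[0.25,0.05,0],[0,0,0]]
    - [[0.5,0.1,0],[0,0,0]]
    - [[0.75,0.15,0],[0,0,0]]
    - [[0.92,0.173,0],[0,0,0]]
    - [[0.987,0.173,0],[0,0,0]]

```text
time_s: 20.62
tcp_pos: [0.5558, 0.2766, 0.1109]
orientation: [-0.001, 0.706, 0.708, -0.001]
ft_force: [-1.0, 1.0, -0.3]
gripper_width: 0.0587
finger_force: 12.0
```

>>> drive_tool:
  targets:
    - [[0,0,0.1],[0,0,0]]
    - [[0,0,0.3],[0,0,0]]
    - [[0,0,0.5],[0,0,0]]
    - [[0,0,0.6],[0,0,0]]
    - [[0,0,0.635],[0,0,0]]

```text
time_s: 21.25
tcp_pos: [0.5564, 0.2734, 0.016]
orientation: [-0.0, 0.708, 0.707, -0.001]
ft_force: [-0.5, 0.5, 0.1]
gripper_width: 0.0588
finger_force: 12.0
```

>>> drive_tool:
  targets:
    - [[0,0,0],[0,0,0]]
    - [[0,0,0.007],[0,0,0]]
    - [[0,0,0.013],[0,0,0]]
    - [[0,0,0.019],[0,0,0]]
    - [[0,0,0.019],[0,0,0]]

```text
time_s: 21.88
tcp_pos: [0.5572, 0.2752, 0.0149]
orientation: [0.0, 0.707, 0.707, 0.0]
ft_force: [-0.0, 0.2, 3.2]
gripper_width: 0.0587
finger_force: 12.0
```

>>> drive_tool:
  targets:
    - [[0,0,0.003],[0,0,0]]
    - [[0,0,0.005],[0,0,0]]
    - [[0,0,0.005],[0,0,0]]

```text
time_s: 22.25
tcp_pos: [0.5572, 0.2752, 0.0149]
orientation: [0.0, 0.707, 0.707, 0.0]
ft_force: [-1.9, -0.5, 8.8]
gripper_width: 0.059
finger_force: 12.0
```

>>> drive_tool:
  targets:
    - [[0,0,-0.006],[0,0,0]]
    - [[0,0,-0.006],[0,0,0]]

```text
time_s: 22.5
tcp_pos: [0.5571, 0.2752, 0.0149]
orientation: [0.0, 0.707, 0.707, 0.0]
ft_force: [-1.0, 0.6, 5.5]
gripper_width: 0.0592
finger_force: 12.0
```

>>> drive_tool:
  targets:
    - [[0,0,0],[0,0,0]]
    - [[0,0,0],[0,0,0]]
    - [[0,0,0],[0,0,0]]
    - [[0,0,0],[0,0,0]]
    - [[0,0,-0.15],[0,0,0]]
  claw: 0

```text
time_s: 23.12
tcp_pos: [0.5554, 0.2743, 0.0357]
orientation: [-0.001, 0.707, 0.707, -0.002]
ft_force: [-0.3, 0.4, -0.1]
gripper_width: 0.0939
finger_force: 0.0
```

>>> drive_tool:
  targets:
    - [[0,0,-0.3],[0,0,0]]
    - [[0,0,-0.6],[0,0,0]]
    - [[0,0,-0.85],[0,0,0]]
    - [[0,0,-0.85],[0,0,0]]

```text
time_s: 23.62
tcp_pos: [0.5589, 0.276, 0.1678]
orientation: [0.001, 0.707, 0.707, 0.003]
ft_force: [-0.7, 0.3, -0.3]
gripper_width: 0.0941
finger_force: 0.0
```

Run:
```python
from h import *
a=cam('scene');b=cam('wrist');s=cam('side');print(bot.get_obs()['tcp_pos'])
# white pot & lid measurement
for n,p in (('scene',a),('side',s)):
    for q in ['lid_knob','base_mid']:
        for r in bot.trace(p,q)[:1]:
            x,y,w,h=r['box']; 
            vs,us=np.nonzero(r['mask']);print(n,q,np.round(r['box']),round(r['confidence'],2),onz(p,us.mean(),vs.mean(),.02 if q[0]=='l' else .026)[:2])
cv2.imwrite('pics/k.png',np.vstack([np.hstack([cv2.resize(a['color'][150:270,270:430],(400,300)),cv2.resize(b['color'],(400,300))]),np.hstack([cv2.resize(s['color'][220:280,250:330],(400,300)),cv2.resize(a['color'][220:310,220:340],(400,300))])])[:,:,::-1])
```

```text
[0.55597391 0.27459928 0.16342289]
scene lid_knob [291. 278.  21.  23.] 0.59 [ 0.69440227 -0.09346609]
scene base_mid [252. 221.  24.  25.] 0.68 [ 0.5036926  -0.02507285]
side lid_knob [354. 246.  21.  18.] 0.84 [ 0.69057063 -0.08932291]
side base_mid [273. 231.  23.  28.] 0.87 [ 0.50135244 -0.02068592]
```

View pics/k.png

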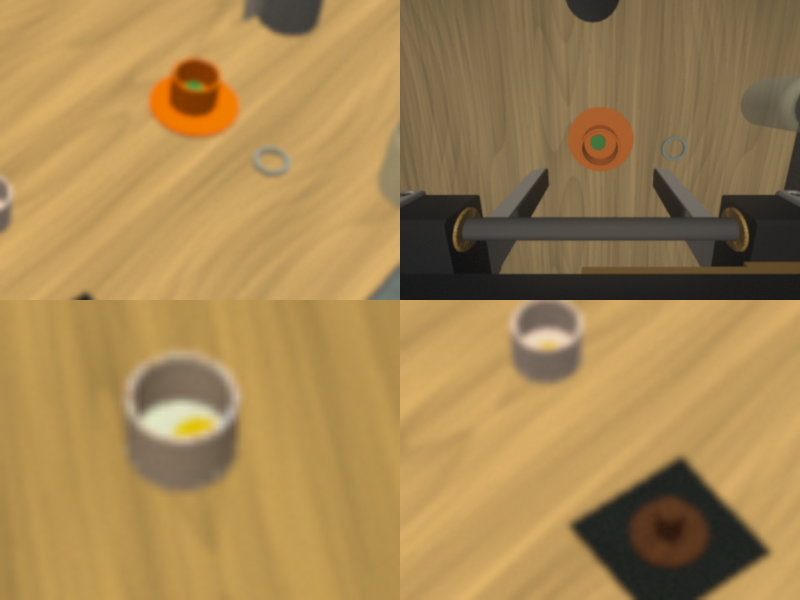

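The orange pot is wholly on its coaster with the token inside. The ring and mug are untouched. Next, back to the lid.

>>> drive_tool:
  targets:
    - [[-0.35,0.12,0],[0,0,0]]
    - [[-0.7,0.23,0],[0,0,0]]
    - [[-1,0.333,0],[0,0,0]]

```text
time_s: 24.35
tcp_pos: [0.6069, 0.1226, 0.1637]
orientation: [-0.0, 0.707, 0.707, -0.001]
ft_force: [0.1, 0.5, 0.1]
gripper_width: 0.0942
finger_force: 0.0
```

>>> drive_tool:
  targets:
    - [[-0.35,0.12,0],[0,0,0]]
    - [[-0.7,0.23,0],[0,0,0]]
    - [[-1,0.333,0],[0,0,0]]

```text
time_s: 24.72
tcp_pos: [0.6567, -0.0276, 0.1637]
orientation: [-0.0, 0.708, 0.707, -0.001]
ft_force: [0.2, 0.4, -0.2]
gripper_width: 0.0941
finger_force: 0.0
```

>>> drive_tool:
  targets:
    - [[-0.3,0.16,0],[0,0,0]]
    - [[-0.42,0.227,0.1],[0,0,0]]
    - [[-0.42,0.227,0.3],[0,0,0]]
    - [[-0.42,0.227,0.6],[0,0,0]]
    - [[-0.42,0.227,0.8],[0,0,0]]

```text
time_s: 25.35
tcp_pos: [0.6885, -0.0856, 0.0407]
orientation: [-0.002, 0.707, 0.708, -0.001]
ft_force: [0.0, 0.1, -0.3]
gripper_width: 0.0941
finger_force: 0.0
```

>>> drive_tool:
  targets:
    - [[0,0,0.1],[0,0,0]]
    - [[0,0,0.16],[0,0,0]]
    - [[0,0,0.16],[0,0,0]]

```text
time_s: 25.72
tcp_pos: [0.6909, -0.0876, 0.0205]
orientation: [-0.0, 0.707, 0.707, 0.0]
ft_force: [-0.2, -0.2, 0.9]
gripper_width: 0.0941
finger_force: 0.0
```

>>> drive_tool:
  targets:
    - [[0,0,0],[0,0,0]]
    - [[0,0,0],[0,0,0]]
    - [[0,0,0],[0,0,0]]
    - [[0,0,0],[0,0,0]]
    - [[0,0,0],[0,0,0]]
  claw: 1
  newtons: 12

```text
time_s: 26.35
tcp_pos: [0.6908, -0.088, 0.0206]
orientation: [0.0, 0.707, 0.707, 0.0]
ft_force: [-0.3, -0.1, -0.3]
gripper_width: 0.0471
finger_force: 0.0
```

>>> drive_tool:
  targets:
    - [[0,0,0],[0,0,0]]
    - [[0,0,0],[0,0,0]]
    - [[0,0,0],[0,0,0]]
    - [[0,0,0],[0,0,0]]
    - [[0,0,0],[0,0,0]]

```text
time_s: 26.98
tcp_pos: [0.6908, -0.088, 0.0205]
orientation: [0.0, 0.707, 0.707, 0.0]
ft_force: [0.5, -0.5, -0.9]
gripper_width: 0.0218
finger_force: 12.0
```

>>> drive_tool:
  targets:
    - [[0,0,-0.1],[0,0,0]]
    - [[0,0,-0.3],[0,0,0]]
    - [[0,0,-0.55],[0,0,0]]
    - [[0,0,-0.667],[0,0,0]]

```text
time_s: 27.48
tcp_pos: [0.6923, -0.0883, 0.1238]
orientation: [0.002, 0.707, 0.707, 0.001]
ft_force: [0.6, -1.0, -0.5]
gripper_width: 0.0214
finger_force: 12.0
```

>>> drive_tool:
  targets:
    - [[0.05,-0.15,0],[0,0,0]]
    - [[0.13,-0.4,0],[0,0,0]]
    - [[0.22,-0.65,0],[0,0,0]]
    - [[0.3,-0.87,0],[0,0,0]]
    - [[0.333,-1,0],[0,0,0]]

```text
time_s: 28.1
tcp_pos: [0.5387, -0.0372, 0.1207]
orientation: [-0.001, 0.707, 0.707, -0.0]
ft_force: [0.2, -0.2, -0.9]
gripper_width: 0.0214
finger_force: 12.0
```

>>> drive_tool:
  targets:
    - [[0.07,-0.18,0],[0,0,0]]
    - [[0.1,-0.247,0],[0,0,0]]
    - [[0.1,-0.247,0.15],[0,0,0]]
    - [[0.1,-0.247,0.25],[0,0,0]]
    - [[0.1,-0.247,0.25],[0,0,0]]

```text
time_s: 28.72
tcp_pos: [0.5033, -0.0233, 0.082]
orientation: [-0.001, 0.707, 0.707, -0.001]
ft_force: [-0.3, -0.9, 0.4]
gripper_width: 0.0215
finger_force: 12.0
```

Run:
```python
from h import *
a=cam('scene');b=cam('wrist');s=cam('side');print(bot.get_obs()['tcp_pos'])
cv2.imwrite('pics/l.png',np.vstack([np.hstack([cv2.resize(a['color'][190:250,225:305],(400,300)),cv2.resize(b['color'][140:350,140:420],(400,300))]),np.hstack([cv2.resize(s['color'][210:270,246:326],(400,300)),cv2.resize(b['color'],(400,300))])])[:,:,::-1])
```

```text
[ 0.504351   -0.02325712  0.08334249]
```

View pics/l.png

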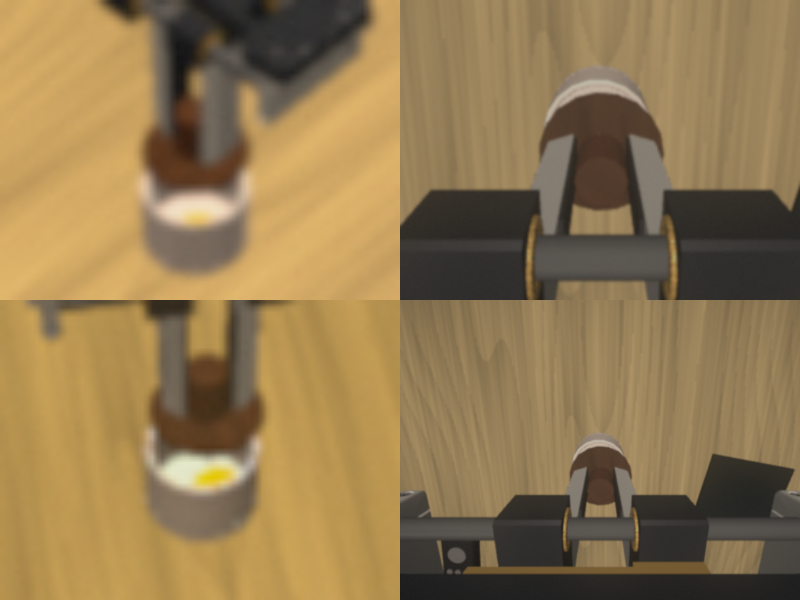

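Lid and pot are aligned: scene crop mid-columns are 196 and 196, wrist crop 601 and 601. Lower slowly.

>>> drive_tool:
  targets:
    - [[0,0,0.05],[0,0,0]]
    - [[0,0,0.09],[0,0,0]]
    - [[0,0,0.12],[0,0,0]]
    - [[0,0,0.14],[0,0,0]]
    - [[0,0,0.155],[0,0,0]]

```text
time_s: 29.5
tcp_pos: [0.5037, -0.0231, 0.0596]
orientation: [-0.0, 0.707, 0.707, -0.0]
ft_force: [-0.4, -0.5, -0.8]
gripper_width: 0.0221
finger_force: 12.0
```

>>> drive_tool:
  targets:
    - [[0,0,0.005],[0,0,0]]
    - [[0,0,0.01],[0,0,0]]
    - [[0,0,0.016],[0,0,0]]
    - [[0,0,0.02],[0,0,0]]
    - [[0,0,0.02],[0,0,0]]

```text
time_s: 30.12
tcp_pos: [0.5038, -0.0231, 0.0568]
orientation: [-0.0, 0.707, 0.707, 0.0]
ft_force: [-0.8, 0.2, -0.5]
gripper_width: 0.0216
finger_force: 12.0
```

>>> drive_tool:
  targets:
    - [[0,0,0.004],[0,0,0]]
    - [[0,0,0.008],[0,0,0]]
    - [[0,0,0.008],[0,0,0]]

```text
time_s: 30.5
tcp_pos: [0.5039, -0.0231, 0.0563]
orientation: [0.0, 0.707, 0.707, 0.0]
ft_force: [-0.8, 0.6, 7.7]
gripper_width: 0.0216
finger_force: 12.0
```

Seated, with contact at the expected height. Release.

>>> drive_tool:
  targets:
    - [[0,0,-0.006],[0,0,0]]
    - [[0,0,-0.006],[0,0,0]]

```text
time_s: 30.75
tcp_pos: [0.5038, -0.0231, 0.0565]
orientation: [0.0, 0.707, 0.707, 0.0]
ft_force: [1.2, -0.0, -0.2]
gripper_width: 0.0213
finger_force: 12.0
```

>>> drive_tool:
  targets:
    - [[0,0,0],[0,0,0]]
    - [[0,0,0],[0,0,0]]
    - [[0,0,0],[0,0,0]]
    - [[0,0,0],[0,0,0]]
    - [[0,0,-0.15],[0,0,0]]
  claw: 0

```text
time_s: 31.38
tcp_pos: [0.5025, -0.023, 0.0781]
orientation: [-0.001, 0.707, 0.707, -0.001]
ft_force: [0.2, -0.7, -0.8]
gripper_width: 0.068
finger_force: 0.0
```

>>> drive_tool:
  targets:
    - [[0,0,-0.3],[0,0,0]]
    - [[0,0,-0.6],[0,0,0]]
    - [[0,0,-0.9],[0,0,0]]
    - [[0,0,-0.9],[0,0,0]]

```text
time_s: 31.88
tcp_pos: [0.5061, -0.0232, 0.2172]
orientation: [0.003, 0.707, 0.707, 0.003]
ft_force: [0.1, 0.4, -0.1]
gripper_width: 0.0938
finger_force: 0.0
```

Run:
```python
from h import *
a=cam('scene');b=cam('wrist');s=cam('side');print(bot.get_obs()['tcp_pos'])
cv2.imwrite('pics/m.png',np.vstack([np.hstack([cv2.resize(a['color'][190:250,225:305],(400,300)),cv2.resize(b['color'][140:350,140:420],(400,300))]),np.hstack([cv2.resize(s['color'][210:270,246:326],(400,300)),cv2.resize(a['color'],(400,300))])])[:,:,::-1])
```

```text
[ 0.50291807 -0.02301073  0.21316081]
```

View pics/m.png

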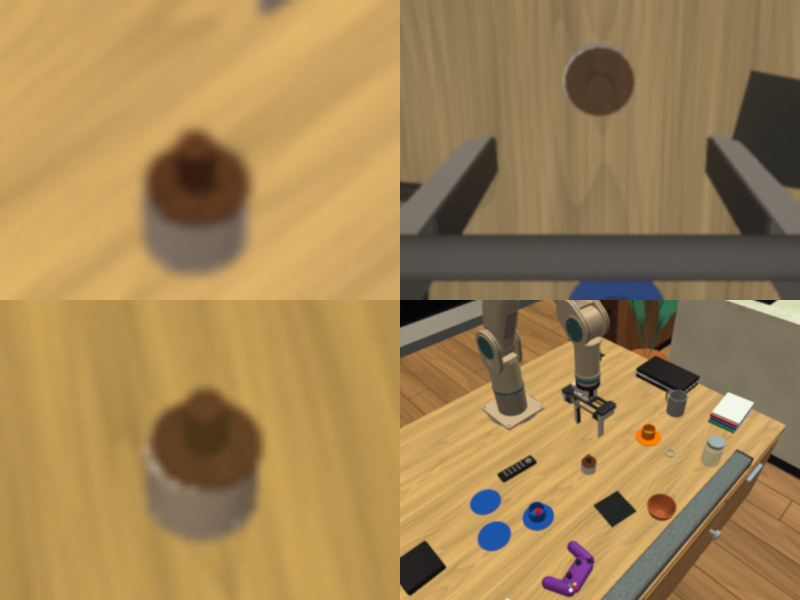

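The lid sits flat on the white pot, both coloured pots are on their coasters, and the mug and ring are undisturbed.

```bash
python3 -c "
from rig import bot
print(bot.job_done())"
```

```text
the job is handed in; nothing more can be done
None
```

The job is handed in at about 32 s: the blue and orange pots stand on their coasters with their pieces inside, and the white pot holds its counter with the lid fully home on it, as far as the last pictures show (no verdict came back).

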